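# Press a tray frame's rail home in the red bench clamp and release it

## Task

The small tray frame in the clamp with the red lever still has its near rail standing off on its dowels. Pump the red lever until the clamp has pushed the rail fully home, with no gap left, then press that clamp's green release button so that its jaw springs all the way back and the frame is free. Let the clamp do the pushing: do not touch its jaw or the frame, and leave the blue clamp's lever and button alone.

Things in the scene. Friction and masses are not known exactly. Their poses are not given: they have to be found in the camera images.
- red_pad (a point): Middle of the upper face of the pad (36 x 36 mm) ending the red clamp's lever, 112 mm above the table when up. Axes when up: z up, x level along the bar towards jaw and frame, y left of it. Press straight down with closed fingertips: a stroke is 39 mm down (3 to 17 N, hard stop at the end); it rises by itself. The release button is 76 mm ahead (+x) and 46 mm left (+y) of it.
- red_lever (a joint): Red lever: 0 = up (rest), 0.5 rad = fully down. Each full stroke, to the stop and fully up again, moves the jaw on two clicks, 16 mm. With the rail home the jaw stops but the lever still goes down against a spring. Three full strokes suffice.
- red_button (a point): Middle of the top of the red clamp's round green release button, 28 mm across, 76 mm above the table, beside the clamp's head (red cheeks 88 mm high). Press straight down with closed fingertips: 7 mm, 2 to 5 N, then a hard stop. It bobs as the ratchet clicks. Held down half a second, it lets a spring draw the jaw right back. x along the bar towards the frame, z up.
- red_slide (a joint): Advance of the red clamp's sliding bar and jaw towards the frame, m: 0 = fully back (the start), 0.041 = rail home. The ratchet clicks every 0.008 and holds what was gained until released.
- red_jaw: The red clamp's moving jaw: red block 14 x 62 x 36 mm with a rubber face, origin at its centre, 48 mm above the table; x points to the frame. The robot must not push it.
- red_rail (a joint): Gap between the pale near rail (16 x 120 x 28 mm) and the sides of the frame in the red clamp, m: 0 = home, 0.012 to 0.025 at the start. It slides stiffly (5 N) on two dowels and stays where it is pushed.
- red_frame: Weathered tray frame (130 x 120 x 28 mm, pale near rail) held fast on the red clamp's plank between its jaws. Origin: underside, middle of the near end with the rail home, 28 mm above the table; x points away from the moving jaw. The robot must not push it.
- blue_pad (a point): Centre of the top of the lever pad of the other, blue clamp, the same in build, with a finished frame whose rail is already home. A bystander: leave it.
- blue_lever (a joint): Blue pump lever, 0 = up. It must stay up.
- blue_release (a joint): Blue clamp's release button, m pressed, 0 = up. It must stay up.

How it is judged:
By the outcome, as a careful person would: the job done as asked, in the order asked, and still so for the second after the job is handed in, with the robot touching nothing.
It also fails if it takes over 40 s, if anything falls off the work surface, if the arm or the gripper's body presses on something with over 40 N, if the wrist force passes 120 N, or if a joint passes its speed limit or range.

## Robot

A 6-joint arm with a two-finger parallel gripper is mounted at the origin on the work surface. World frame = base frame: x ahead of the robot, y to its left, z up, the work surface at z = 0. Lengths are in m, angles in rad, forces in N, time in s.
With the tool pointing down it reaches from about 0.35 to 0.975 m from the base axis. Payload 4.9 kg.
Tool frame: the origin (TCP) lies midway between the tips of the shut fingers; the grasp point (between the pads) lies 19 mm behind it; z points along the fingers, y is the line along which they close (so a half turn about z gives the same grasp; the last joint's range is limited). The gripper opens to 85 mm and grips with 20 to 120 N. Pads are 22 mm wide; open, the fingers measure 114 mm over their backs; the gripper's body (76 mm by 85 mm) begins 54 mm behind the grasp point. The pads swing forward as they close: fully open they stand 13 mm farther back than shut.
Start: joints at [-1.234, 0.053, 1.613, -0, 1.476, -0.119], TCP at [0.275, -0.561, 0.231] pointing down, gripper open.
Joint ranges: [-3.01, 3.01], [-1.01, 2.22], [0.06, 2.58], [-1.02, 4.17], [0.09, 2.62], [-3.14, 3.14]. Speed limits (rad/s): [2.57, 2.57, 3.14, 3.14, 3.14, 3.14].

## Interface

Orientations are given as a unit quaternion [w, x, y, z].
In Python, from plant import manip gives the robot as it stands.
- The arm moves only by the tool move_arm, never from a script. Its argument "increments" is one flat list of numbers, 5 for each row, row after row: the shift along the tool's x, y, z in mm, then the turn about the tool's z in rad, then the opening, from 0 (shut) to 1 (fully open). In form: [tx, ty, tz, spin, jaw, tx, ty, tz, spin, jaw, ...]. A call has 1 to 8 rows; each row shifts and turns the commanded pose from where the row before left it, along the tool's axes as they then stand; what a row does not reach is not made up. A row lasts 1/12 s, in which the tool goes at most 41.7 mm and 7.16 degrees, less where a joint would pass 70% of its speed; a pose out of reach is approached as far as the arm can. A call with a gripper value outside its range is refused whole. The fingers move at their own pace and stop on an object; the grip force is fixed at half the most. Time passes only in rows, so rows that do not move let the fingers close. It gives the time, the measured TCP pose, the force, the opening and the grip force at its end, in the units of the state.
- manip.state(): the state, without advancing time (a new reading comes with each control period).
- manip.grab_frame(name): name is "scene" or "top" or "wrist"; returns a dict with "image" (384x512x3 uint8, blue, green, red), "fov_y" (degrees; the focal length in pixels is half the picture's height over the tangent of half this angle, whatever the lens; pixels are square), "cx", "cy" (the principal point, pixels), "eye" and "rotation" of the camera in the world; the wrist camera has in their place "T_tool_cam" (4x4, takes a point from camera to tool coordinates, whose origin is the TCP and whose axes are the flange's). Camera axes: x right, y down, z forward; pixel columns grow to the right and rows downward; lengths in m; the calibration is good to about 2 mm. The wrist camera is an equidistant fisheye: a pixel r from the principal point sees the ray r / f radians off the axis. A picture is of the moment at which its call begins: read the wrist's pose just before it. There is no depth.
- manip.job_done(): hands the job in; it is judged then, once.
The state is a dict: "time": time; "joint_pos": joint angles; "joint_vel": joint speeds; "joint_efforts": joint torques, N m; "tool_pos": TCP position; "tool_rot": TCP orientation; "contact_force": force on the tool from outside, world axes, zero at the start; "ft_torque": the same for the moment, N m; "gripper_width": opening from 0.0 (shut) to 1.0 (fully open); "grasp_force": force on a finger pad.
Only numpy, scipy, OpenCV 4.12 (cv2) and the standard library are available. Lean on these libraries where they do the work, as an engineer would, in place of code of your own. Each camera call takes 0.05 s, during which the arm holds its last target. There are 200 camera calls.

## Working session

There is one attempt and no reset: what is moved stays moved. The work goes in short steps, Python scripts to look and compute and a tool call to move; the robot and the scene stay as the last step left them, time stands still between calls to the robot, and variables do not carry over. Pictures are saved under pics/ and viewed, at most 10 in all, crops included, and the job is handed in when it is done.

Besides the shell and the picture viewer there is one more tool, called by a JSON object that holds its "method" and its "body". move_arm: Moves the arm, as the interface text tells. Its arguments: {"type":"object","properties":{"increments":{"type":"array"}},"required":["increments"]}

```bash
mkdir -p pics
cat > h.py <<'E'
import numpy as np, cv2
from plant import manip
def grab(n,name):
    g=manip.grab_frame(n); cv2.imwrite(f'pics/{name}.png',g['image']); return g
def ray(g,u,v,z):
    f=g['image'].shape[0]/2/np.tan(np.radians(g['fov_y'])/2)
    d=np.array(g['rotation'])@np.array([(u-g['cx'])/f,(v-g['cy'])/f,1.]); e=np.array(g['eye'])
    return e+d*(z-e[2])/d[2]
def proj(g,p):
    f=g['image'].shape[0]/2/np.tan(np.radians(g['fov_y'])/2)
    c=np.array(g['rotation']).T@(np.array(p)-np.array(g['eye'])); return c[:2]/c[2]*f+[g['cx'],g['cy']]
E
python3 - <<'E'
from h import *
import pickle
G={}
for n in('scene','top'):
    G[n]=grab(n,n); print(n,G[n]['fov_y'],G[n]['eye'],G[n]['rotation'])
pickle.dump(G,open('g.pkl','wb'))
s=manip.state();print(s['time'],s['tool_pos'],s['tool_rot'],s['gripper_width'])
E
```

```text
scene 55.95502302479067 [ 0.97310907 -0.20897169  0.69922513] [-0.26401519  0.81634353  0.48615475 -0.16593005]
top 46.576510453899395 [ 0.45511169 -0.00274296  0.96602801] [-0.05807155  0.71003996 -0.70084651  0.03584844]
0.1 [ 0.27494469 -0.56064609  0.23018755] [-9.30738422e-04  9.74139511e-01  2.25945437e-01 -8.17055369e-05] 1.0003834573867771
```

View pics/top.png

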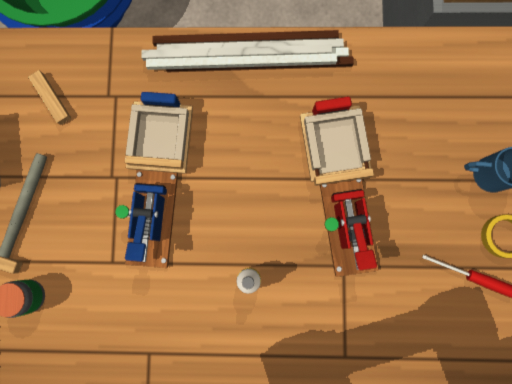

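View pics/scene.png

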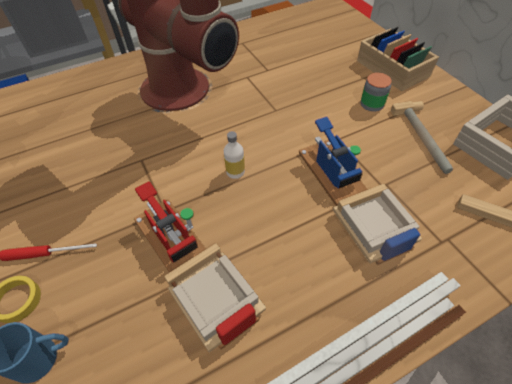

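The top view shows the red clamp's pad near (366,262) and its green button near (332,225). In the scene view the pad is near (146,192) and the button near (186,214). I'll enlarge both views and segment them.

```bash
sed -i "s/^from plant/from scipy.spatial.transform import Rotation as R\nfrom plant/; s/    g=manip.grab_frame(n);/    g=manip.grab_frame(n); q=np.array(g['rotation']) if 'rotation' in g else None\n    if q is not None and q.size==4: g['rotation']=R.from_quat(q[[1,2,3,0]]).as_matrix()\n   /" h.py
python3 - <<'E'
from h import *
import pickle
G=pickle.load(open('g.pkl','rb'))
for n in G:
    q=G[n]['rotation']; G[n]['rotation']=R.from_quat(q[[1,2,3,0]]).as_matrix()
pickle.dump(G,open('g.pkl','wb'))
for n,w in(('top',(300,180,400,280)),('scene',(110,170,230,270))):
    im=G[n]['image'].astype(int);b,g,r=im[...,0],im[...,1],im[...,2]
    m=((g>1.6*r)&(g>1.3*b)&(g>70)).astype('uint8')
    c=cv2.connectedComponentsWithStats(m)
    for s,ce in zip(c[2][1:],c[3][1:]):
        if s[4]>15 and w[0]<ce[0]<w[2] and w[1]<ce[1]<w[3]: print(n,s,ce,ray(G[n],*ce,.076))
a=cv2.resize(G['top']['image'][180:280,310:390],None,fx=5,fy=5,interpolation=2)
b=cv2.resize(G['scene']['image'][175:275,130:210],None,fx=5,fy=5,interpolation=2)
cv2.imwrite('pics/crop.png',np.hstack([a,b]))
E
```

```text
top [325 218  14  13 144] [331.45138889 223.84027778] [ 0.51661444 -0.14912953  0.076     ]
scene [181 209  12  11 104] [186.40384615 213.59615385] [ 0.52068673 -0.14954201  0.076     ]
```

View pics/crop.png

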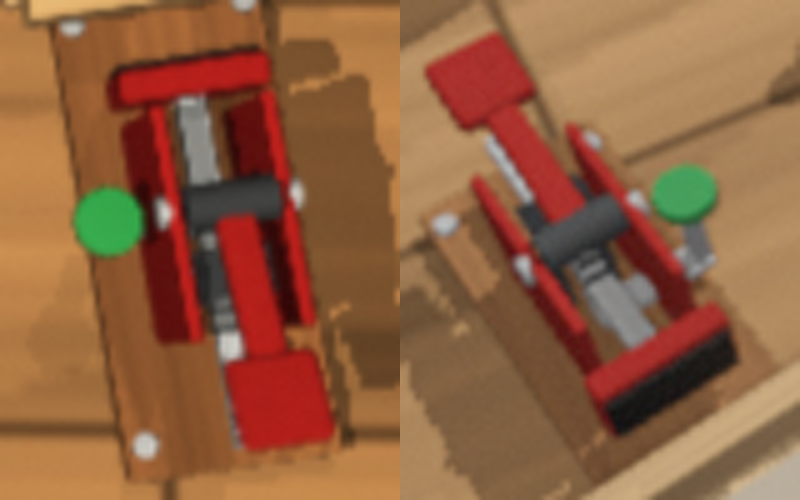

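The crop shows the red pad centred at about (365.8,259.2) in top and (145.8,190.1) in scene. The head's cheeks and jaw point away from the robot, and the button stands on the left.

Run:
```python
from h import *
import pickle
G=pickle.load(open('g.pkl','rb'))
p1=ray(G['top'],365.8,259.2,.112);p2=ray(G['scene'],145.8,190.1,.112);p=(p1+p2)/2
b=np.array([.5186,-.1493,.076]);print(p1,p2,p)
# heading from offset 76,46
d=(b-p)[:2];print(np.hypot(*d),np.hypot(76,46)); yaw=np.arctan2(d[1],d[0])-np.arctan2(46,76);print('yaw',yaw)
# heading from plank edges in top crop (px), plank z~.028
e=lambda x,y:ray(G['top'],310+(x+.5)/5-.5,180+(y+.5)/5-.5,.02)[:2]
for A,B in(((128,478),(52,40)),):
    v=e(*B)-e(*A);print('edge yaw',np.arctan2(v[1],v[0]))
s=manip.state();q=s['tool_rot'];M=R.from_quat(np.array(q)[[1,2,3,0]]).as_matrix();print(M.round(3))
t=s['tool_pos']
print('to pad, tool mm',(M.T@(p-t))*1e3,'pad->button',(M.T@(b-p))*1e3)
```

```text
[ 0.44846837 -0.20669588  0.112     ] [ 0.45082769 -0.20542051  0.112     ] [ 0.44964803 -0.2060582   0.112     ]
0.0893077068998354 88.83692925805124
yaw 0.14442109795519964
edge yaw 0.16207452861807248
[[ 0.898  0.44  -0.001]
 [ 0.44  -0.898  0.002]
 [ 0.    -0.002 -1.   ]]
to pad, tool mm [ 312.92609056 -241.25900995  118.71595234] pad->button [ 86.88761089 -20.54335075  36.06078653]
```

{"method": "move_arm", "body": {"increments": [28,-22,0,0,0,28,-22,0,0,0,28,-22,0,0,0,28,-22,0,0,0,28,-22,0,0,0,28,-22,0,0,0,28,-22,0,0,0,28,-22,0,0,0]}}

```text
time: 0.77
tool_pos: [0.3989, -0.3027, 0.2308]
tool_rot: [-0.0, 0.974, 0.226, -0.0]
contact_force: [-0.4, 0.7, 0.1]
gripper_width: -0.001
grasp_force: 0.0
```

{"method": "move_arm", "body": {"increments": [28,-22,0,0,0,28,-22,0,0,0,33,-21,0,0,0,0,0,40,-0.12,0,0,0,0,-0.12,0,0,0,0,-0.12,0,0,0,0,-0.12,0,0,0,0,-0.12,0]}}

```text
time: 1.43
tool_pos: [0.4497, -0.2065, 0.1904]
tool_rot: [-0.001, 0.862, 0.506, -0.0]
contact_force: [0.1, -0.4, -0.0]
gripper_width: -0.0
grasp_force: 0.0
```

{"method": "move_arm", "body": {"increments": [0,0,0,-0.12,0,0,0,0,-0.12,0,0,0,0,-0.12,0,0,0,0,-0.12,0,0,0,0,-0.12,0,0,0,0,-0.06,0,0,0,0,0,0,0,0,0,0,0]}}

```text
time: 2.1
tool_pos: [0.4498, -0.2069, 0.1909]
tool_rot: [-0.0, 0.655, 0.756, -0.0]
contact_force: [0.2, -0.8, -0.3]
gripper_width: 0.002
grasp_force: 0.0
```

```bash
cat > st.py <<'E'
from h import *
s=manip.state();q=s['tool_rot'];M=R.from_quat(np.array(q)[[1,2,3,0]]).as_matrix();t=s['tool_pos']
p=np.array([.4496,-.2061,.112]);b=np.array([.5186,-.1493,.076])
print(s['time'],t,np.arctan2(M[1,0],M[0,0]),s['contact_force'],s['gripper_width'])
print('to pad',(M.T@(p-t))*1e3,'to button',(M.T@(b-t))*1e3)
E
python3 st.py
python3 - <<'E'
from h import *
a=grab('scene','s2')['image'][60:300,60:300];b=grab('top','t2')['image'][140:300,260:420]
cv2.imwrite('pics/c2.png',np.hstack([cv2.resize(a,(400,400)),cv2.resize(b,(400,400))]))
E
```

```text
2.1 [ 0.4498388  -0.20685983  0.19091895] 1.7141137954182124 [ 0.18200245 -0.82430001 -0.31959004] 0.00217449611373722
to pad [ 0.75129909 -0.08484742 78.91934517] to button [ 47.09797544  76.33993825 114.89819627]
```

View pics/c2.png

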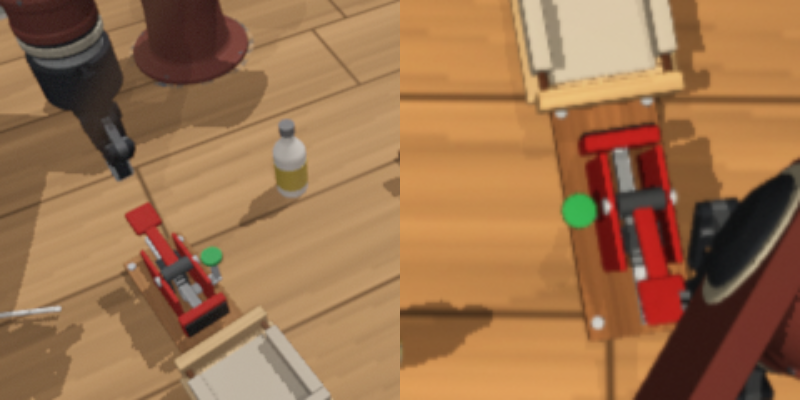

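The fingers are shut and centred over the red pad, with 79 mm to go down. I'll do the first stroke gradually.

{"method": "move_arm", "body": {"increments": [0.7,0,38,0,0,0,0,36,0,0,0,0,10,0,0,0,0,10,0,0,0,0,8,0,0,0,0,6,0,0,0,0,6,0,0,0,0,0,0,0]}}

```text
time: 2.87
tool_pos: [0.4497, -0.2063, 0.0782]
tool_rot: [-0.001, 0.654, 0.756, -0.0]
contact_force: [-4.4, 1.9, 5.1]
gripper_width: 0.004
grasp_force: 2.8
```

{"method": "move_arm", "body": {"increments": [0,0,3,0,0,0,0,2,0,0,0,0,2,0,0,0,0,0,0,0]}}

```text
time: 3.2
tool_pos: [0.4505, -0.2065, 0.0749]
tool_rot: [-0.001, 0.654, 0.756, -0.0]
contact_force: [-12.4, 6.8, 21.5]
gripper_width: -0.001
grasp_force: 11.3
```

{"method": "move_arm", "body": {"increments": [0,0,2,0,0,0,0,0,0,0,0,0,-15,0,0,0,0,-20,0,0,0,0,-20,0,0,0,0,0,0,0,0,0,0,0,0]}}

```text
time: 3.78
tool_pos: [0.4515, -0.2073, 0.1259]
tool_rot: [0.002, 0.654, 0.756, 0.0]
contact_force: [0.2, -0.6, 0.3]
gripper_width: -0.004
grasp_force: 0.0
```

```bash
python3 st.py
python3 - <<'E'
from h import *
a=grab('scene','s3')['image'][150:300,110:260];b=grab('top','t3')['image'][140:300,260:420]
cv2.imwrite('pics/c3.png',np.hstack([cv2.resize(a,(400,400)),cv2.resize(b,(400,400))]))
E
```

```text
3.7833 [ 0.45150359 -0.20725334  0.125891  ] 1.715420192792196 [ 0.19361573 -0.63593913  0.29137121] -0.003608308449135699
to pad [ 1.45890409 -1.77012428 13.87991474] to button [47.83353619 74.5590851  50.02525044]
```

View pics/c3.png

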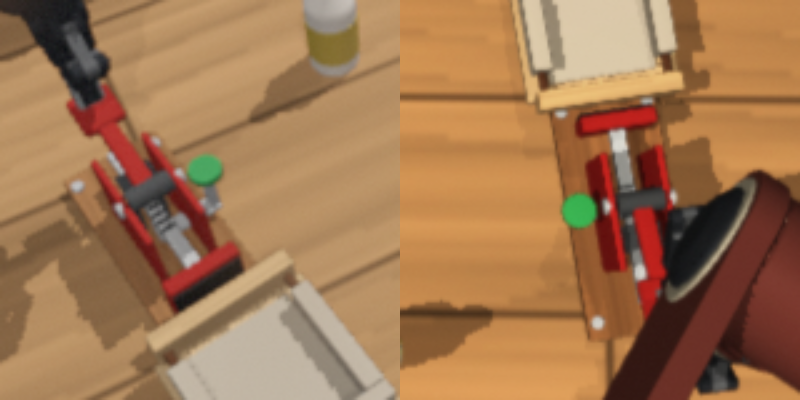

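The jaw (bottom right of the scene crop, near (205,275)) has advanced about 8 top-view pixels, which is about 16 mm. The lever is up again, so I'll do strokes two and three the same way.

{"method": "move_arm", "body": {"increments": [1,-1,15,0,0,0,0,12,0,0,0,0,10,0,0,0,0,8,0,0,0,0,5,0,0,0,0,5,0,0,0,0,0,0,0,0,0,0,0,0]}}

```text
time: 4.55
tool_pos: [0.4494, -0.2063, 0.0741]
tool_rot: [-0.001, 0.654, 0.757, -0.001]
contact_force: [-17.8, 7.8, 40.8]
gripper_width: -0.001
grasp_force: 21.8
```

{"method": "move_arm", "body": {"increments": [0,0,-15,0,0,0,0,-20,0,0,0,0,-20,0,0,0,0,0,0,0,0,0,0,0,0,0,0,0,0,0]}}

```text
time: 5.05
tool_pos: [0.4478, -0.2047, 0.1211]
tool_rot: [-0.002, 0.654, 0.756, -0.0]
contact_force: [0.0, -0.5, -0.5]
gripper_width: -0.001
grasp_force: 0.0
```

{"method": "move_arm", "body": {"increments": [0,0,15,0,0,0,0,12,0,0,0,0,10,0,0,0,0,8,0,0,0,0,5,0,0,0,0,5,0,0,0,0,0,0,0,0,0,0,0,0]}}

```text
time: 5.72
tool_pos: [0.4489, -0.2061, 0.0739]
tool_rot: [-0.002, 0.654, 0.757, -0.001]
contact_force: [-19.8, 8.1, 44.5]
gripper_width: -0.003
grasp_force: 23.6
```

{"method": "move_arm", "body": {"increments": [0,0,-15,0,0,0,0,-20,0,0,0,0,-20,0,0,0,0,0,0,0,0,0,0,0,0,0,0,0,0,0]}}

```text
time: 6.22
tool_pos: [0.4475, -0.2046, 0.1206]
tool_rot: [-0.002, 0.654, 0.756, -0.0]
contact_force: [0.0, -0.4, -1.0]
gripper_width: -0.002
grasp_force: 0.0
```

```bash
python3 st.py
python3 - <<'E'
from h import *
a=grab('scene','s4')['image'][170:290,130:250];b=grab('top','t4')['image'][90:250,280:400]
cv2.imwrite('pics/c4.png',np.hstack([cv2.resize(a,(480,480),interpolation=2),cv2.resize(b[:120],(480,480),interpolation=2)])[:, :800+160][:, :960] if 0 else np.hstack([cv2.resize(a,(400,400),interpolation=2),cv2.resize(b[:120],(400,400),interpolation=2)]))
E
```

```text
6.2167 [ 0.4475403  -0.20457111  0.12062945] 1.7157874987519042 [ 0.01929451 -0.43939565 -1.03493987] -0.002280966202906844
to pad [-1.83509705  1.84376566  8.61860274] to button [44.29644631 78.43743592 44.51470816]
```

View pics/c4.png

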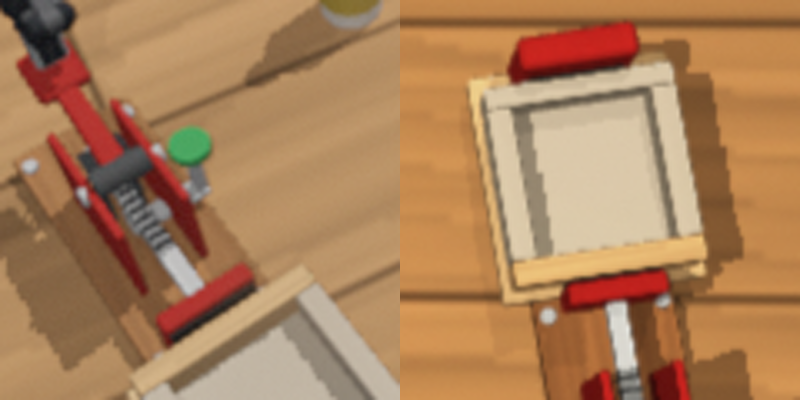

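In the top view the rail lies flush against the sides, with no dark gap. I'll do one extra, gentler stroke to be certain.

{"method": "move_arm", "body": {"increments": [-1,1,15,0,0,0,0,12,0,0,0,0,10,0,0,0,0,8,0,0,0,0,4,0,0,0,0,4,0,0,0,0,0,0,0,0,0,0,0,0]}}

```text
time: 6.98
tool_pos: [0.4501, -0.207, 0.0745]
tool_rot: [-0.001, 0.654, 0.757, -0.001]
contact_force: [-14.6, 5.6, 32.3]
gripper_width: -0.001
grasp_force: 17.2
```

{"method": "move_arm", "body": {"increments": [0,0,-15,0,0,0,0,-20,0,0,0,0,-20,0,0,0,0,-20,0,0,0,0,0,0,0,0,0,0,0,0]}}

```text
time: 7.48
tool_pos: [0.45, -0.2063, 0.1448]
tool_rot: [0.0, 0.654, 0.756, 0.0]
contact_force: [-0.4, 0.2, -1.5]
gripper_width: -0.003
grasp_force: 0.0
```

```bash
python3 st.py
python3 - <<'E'
from h import *
a=cv2.imread('pics/t4.png')[90:190,310:400];c=cv2.imread('pics/top.png')[90:190,310:400];g=grab('top','t5');b=g['image'][90:190,310:400]
im=g['image'].astype(int)
cv2.imwrite('pics/c5.png',np.hstack([cv2.resize(x,(260,400),interpolation=2) for x in(c,a,b)]))
E
```

```text
7.4833 [ 0.45002178 -0.20631347  0.14482537] 1.7157559929843733 [-0.36182427  0.16782762 -1.47091183] -0.002515348525310141
to pad [ 0.27503452 -0.39429471 32.82525559] to button [46.51523486 76.07838654 68.83932082]
```

View pics/c5.png

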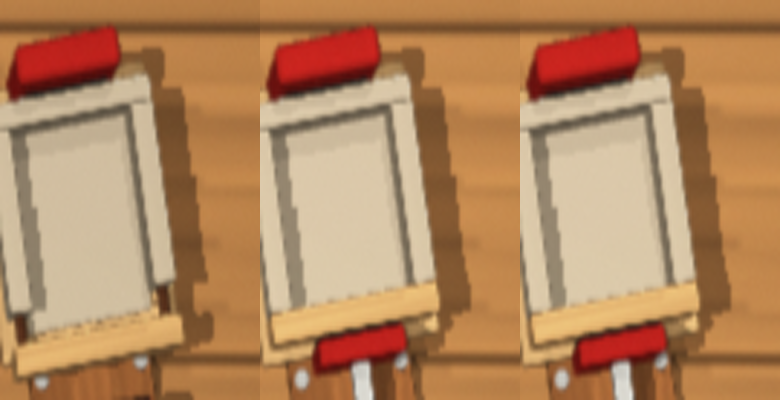

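The panels show start, after three strokes and after four. The gap at the rail ends (20,325) is closed and did not change with the fourth stroke, so the rail is home. Next is the button.

{"method": "move_arm", "body": {"increments": [16,25,0,0,0,16,25,0,0,0,14.5,26,0,0,0,0,0,20,0,0,0,0,20,0,0,0,0,15,0,0,0,0,0,0,0,0,0,0,0,0]}}

```text
time: 8.2
tool_pos: [0.5164, -0.1483, 0.0872]
tool_rot: [-0.003, 0.654, 0.756, -0.001]
contact_force: [0.2, 0.8, 0.6]
gripper_width: 0.003
grasp_force: 0.0
```

```bash
python3 st.py
python3 - <<'E'
from h import *
a=grab('scene','s6')['image'][150:270,130:250]
cv2.imwrite('pics/c6.png',cv2.resize(a,(480,480),interpolation=2))
E
```

```text
8.2 [ 0.51638509 -0.14833545  0.08715077] 1.7158543674305042 [0.15260324 0.80572194 0.58046925] 0.0029060498123938214
to pad [-47.42172783 -74.56166038 -24.62141627] to button [-1.31143035  2.10975241 11.13574982]
```

View pics/c6.png

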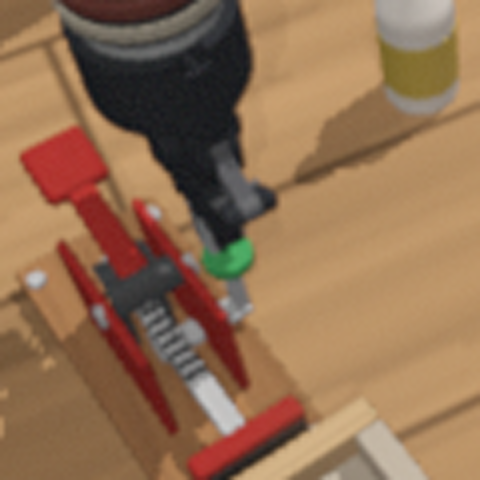

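The fingertips are just above the green button, at about (228,250) in the crop, and clear of the red cheek. The lever is up. I'll press and hold.

{"method": "move_arm", "body": {"increments": [-1,1.5,10,0,0,0,0,4,0,0,0,0,4,0,0,0,0,2,0,0,0,0,0,0,0,0,0,0,0,0]}}

```text
time: 8.75
tool_pos: [0.5205, -0.1503, 0.071]
tool_rot: [0.001, 0.654, 0.756, 0.0]
contact_force: [-0.2, -0.4, 3.3]
gripper_width: -0.0
grasp_force: 1.5
```

{"method": "move_arm", "body": {"increments": [0,0,3,0,0,0,0,2,0,0,0,0,0,0,0,0,0,0,0,0,0,0,0,0,0,0,0,0,0,0,0,0,0,0,0,0,0,0,0,0]}}

```text
time: 9.42
tool_pos: [0.5216, -0.1504, 0.0685]
tool_rot: [0.001, 0.654, 0.757, 0.001]
contact_force: [-3.6, 2.3, 16.7]
gripper_width: 0.002
grasp_force: 7.9
```

{"method": "move_arm", "body": {"increments": [0,0,0,0,0,0,0,0,0,0,0,0,0,0,0,0,0,0,0,0,0,0,0,0,0,0,0,0,0,0]}}

```text
time: 9.92
tool_pos: [0.5216, -0.1504, 0.0686]
tool_rot: [0.001, 0.654, 0.757, 0.001]
contact_force: [-4.0, 1.8, 16.0]
gripper_width: -0.004
grasp_force: 7.9
```

The button is at its hard stop and was held for over a second. I'll lift off and look.

{"method": "move_arm", "body": {"increments": [0,0,-15,0,0,0,0,-30,0,0,0,0,-40,0,0,0,0,-40,0,0,0,0,0,0,0,0,0,0,0,0,0,0,0,0,0]}}

```text
time: 10.5
tool_pos: [0.5196, -0.1499, 0.1895]
tool_rot: [-0.0, 0.654, 0.756, -0.0]
contact_force: [0.7, -0.2, 0.2]
gripper_width: -0.003
grasp_force: 0.0
```

```bash
python3 st.py
python3 - <<'E'
from h import *
a=grab('scene','s7')['image'][150:310,110:270];b=grab('top','t7')['image'][90:290,270:410]
cv2.imwrite('pics/c7.png',np.hstack([cv2.resize(a,(450,450),interpolation=2),cv2.resize(b,(315,450),interpolation=2)]))
E
```

```text
10.5 [ 0.51960957 -0.1498679   0.18952725] 1.7158323083369973 [ 0.73052805 -0.16869011  0.20623312] -0.003133041908024602
to pad [-45.56512556 -77.33715638  77.56704913] to button [  0.64667472  -0.822482   113.52833553]
```

View pics/c7.png

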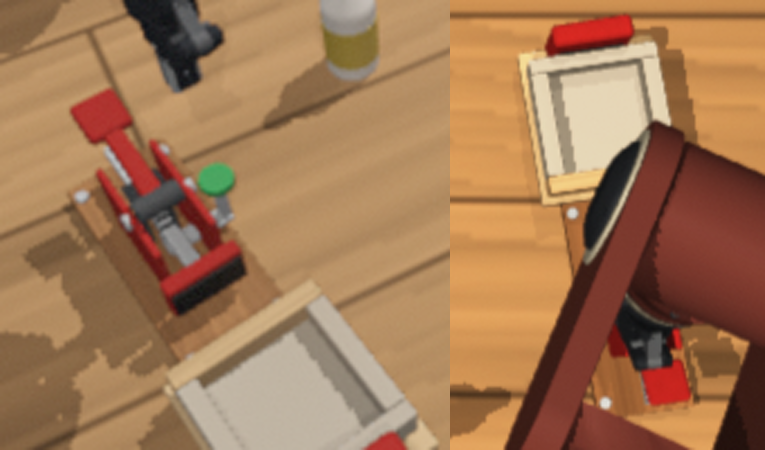

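The jaw (205,275) is fully back against the head as at the start. The rail is flush at (245,335), the lever and button are up, and the gripper is clear.

```bash
python3 -c "
from plant import manip; print(manip.job_done())"
```

```text
the job is handed in; nothing more can be done
None
```

The rail is fully home after four strokes of the red lever (three, plus one extra to be sure). The green release button then let the jaw spring all the way back, the blue clamp was not touched, and the job is handed in.

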